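# Stand the fallen price stands back up

## Task

Two of the three small price stands on the market counter, the yellow and the red one, have fallen on their backs. Stand each of them back up on its foot, on the spot where it lies, by lightly pushing its raised foot over with the fingertips; do not grip, lift or shove them along. Leave the green stand, the tin and the tub as they are.

Things in the scene. Friction and masses are not known exactly. Their poses are not given: they have to be found in the camera images.
- yellow_stand: L-shaped price stand: yellow plate 80 mm wide, 100 tall, 4 thick, square to the heel of a steel foot 80 wide, 65 deep, 6 thick. Starts on its back, plate flat, foot sticking up like a 65 mm wall. Origin: middle of the outer heel edge where plate and foot meet, on the counter. x: heel to plate top; z: heel to the foot's free edge; y across. Lying, z is up; standing, x is up and the foot lies along z
- red_stand: L-shaped price stand: red plate 80 mm wide, 100 tall, 4 thick, square to the heel of a steel foot 80 wide, 65 deep, 6 thick. Starts on its back, plate flat, foot sticking up like a 65 mm wall. Origin: middle of the outer heel edge where plate and foot meet, on the counter. x: heel to plate top; z: heel to the foot's free edge; y across. Lying, z is up; standing, x is up and the foot lies along z
- yellow_stand_toe (a point): middle of the free edge of the yellow stand's foot: 65 mm above the counter lying, 3 mm standing. About 1 N pushed high on the foot from the plate's side (towards the body's -x) tips the 0.2 to 0.37 kg stand about its heel; past some 25 degrees it falls onto its foot, the plate swinging up behind the pushing finger, so the finger must go on to 40 mm past the heel to let the plate come upright
- red_stand_toe (a point): middle of the free edge of the red stand's foot: 65 mm above the counter lying, 3 mm standing. About 1 N pushed high on the foot from the plate's side (towards the body's -x) tips the 0.2 to 0.37 kg stand about its heel; past some 25 degrees it falls onto its foot, the plate swinging up behind the pushing finger, so the finger must go on to 40 mm past the heel to let the plate come upright
- green_stand: price stand of the same shape and size with a green plate, already standing, to be left alone. Origin: middle of the heel edge on the counter; z up along the plate (100 mm), x forwards along the foot (65 mm), y across (80 mm)
- tin: loose upright food tin, 68 mm across, 100 mm tall, to be left alone; origin at the centre of its underside, z up
- tub: loose round amber tub with a black lid, 106 mm across, 60 mm tall, to be left alone; origin at the centre of its underside, z up
Mind the look-alikes: they are no part of the job. Leave any blue look-alike of the red_stand alone. Leave any turquoise look-alike of the yellow_stand alone.

How it is judged:
By the outcome, as a careful person would: the job done as asked, in the order asked, and still so for the second after the job is handed in, with the robot touching nothing.
It also fails if it takes over 45 s, if anything falls off the work surface, if the arm or the gripper's body presses on something with over 40 N, if the wrist force passes 120 N, or if a joint passes its speed limit or range.

## Robot

A 6-joint arm with a two-finger parallel gripper is mounted at the origin on the work surface. World frame = base frame: x ahead of the robot, y to its left, z up, the work surface at z = 0. Lengths are in m, angles in rad, forces in N, time in s.
With the tool pointing down it reaches from about 0.25 to 0.775 m from the base axis. Payload 4 kg.
Tool frame: the origin (TCP) lies at the very end of the fingers, on their centre line; the grasp point (between the pads) lies 19 mm behind it (bot.grip_point_offset is the distance from the TCP to the grasp point, in m); z points along the fingers, y is the direction in which the jaws open and shut (so a half turn about z gives the same grasp; the last joint's range is limited). The gripper opens to 85 mm and grips with 20 to 120 N. Pads are 22 mm wide; open, the fingers measure 114 mm over their backs; the gripper's body (76 mm by 85 mm) begins 54 mm behind the grasp point. The pads swing forward as they close: fully open they stand 13 mm farther back than shut.
Start: joints at [-1.393, 0.087, 1.371, -0, 1.684, -0.103], TCP at [0.152, -0.528, 0.231] pointing down, gripper open.
Joint ranges: [-3.1, 3.1], [-0.76, 2.03], [0.27, 2.55], [-1.08, 4.22], [0.17, 2.65], [-2.57, 2.57]. Speed limits (rad/s): [2.79, 2.79, 3.14, 3.14, 3.14, 3.14].

## Interface

Orientations are given as a unit quaternion [w, x, y, z].
In Python, from cell import bot, camera, order gives the robot as it stands. The module is installed in compiled form; this text tells all that it offers.
- The arm moves only by the tool apply_moves, never from a script. Its arguments are lists of equal length, an entry for each row: "delta_pos": the shift along the world's x, y, z in m, a list of three; "angular": the turn, a rotation vector about the world's x, y, z in degrees, a list of three. A call has 1 to 20 rows; each row shifts and turns the commanded pose from where the row before left it; what a row does not reach is not made up. A row lasts 1/12 s, in which the tool goes at most 41.7 mm and 7.16 degrees, less where a joint would pass 70% of its speed; a pose out of reach is approached as far as the arm can. A call is refused whole if a number of a shift passes 0.0417 or a number of a turn 7.16, either way. A call with a gripper value outside its range is refused whole. "fingers" is the closure, from -1 (fully open) to 1 (shut), so that 0 is half open, set as the call begins (left out, the last holds). The fingers move at their own pace and stop on an object; "force" is the grip in N (left out, the last holds). Time passes only in rows, so rows that do not move let the fingers close. It gives the time, the measured TCP pose, the force and the opening at its end, in the units of the state.
- bot.observe(): the state, without advancing time (a new reading comes with each control period).
- camera(name): name is "side" or "top" or "wrist"; returns a dict with "image" (384x512x3 uint8, red, green, blue), "intrinsics" (3x3 intrinsics, pixels), "position" and "rotation" of the camera in the world; the wrist camera has in their place "mount" (4x4, takes a point from camera to tool coordinates, whose origin is the TCP and whose axes are the flange's). Camera axes: x right, y up, looking along -z (the intrinsics and any distortion apply to the point x, -y, -z); pixel columns grow to the right and rows downward; lengths in m; the calibration is good to about 2 mm. A picture is of the moment at which its call begins: read the wrist's pose just before it. There is no depth.
- order.close_job(): hands the job in, once; it reports no verdict.
The state is a dict: "t": time; "q": joint angles; "qvel": joint speeds; "joint_efforts": joint torques, N m; "tcp_pos": TCP position; "orientation": TCP orientation; "ft_force": force on the tool from outside, world axes, zero at the start; "moment": the same for the moment, N m; "opening": finger opening in m.
Only numpy, scipy, OpenCV 4.12 (cv2) and the standard library are available. Lean on these libraries where they do the work, as an engineer would, in place of code of your own. Each camera call takes 0.05 s, during which the arm holds its last target.

## Working session

There is one attempt and no reset: what is moved stays moved. The work goes in short steps, Python scripts to look and compute and a tool call to move; the robot and the scene stay as the last step left them, time stands still between calls to the robot, and variables do not carry over. Pictures are saved under pics/ and viewed, and the job is handed in when it is done.

Besides the shell and the picture viewer there is one more tool, called as name(argument=value, ...), one argument or row to a line, values as JSON. apply_moves: Moves the arm, as the interface text tells. Its arguments: {"type":"object","properties":{"delta_pos":{"type":"array"},"angular":{"type":"array"},"fingers":{"type":"number"},"force":{"type":"number"}},"required":["delta_pos","angular"]}

```bash
mkdir -p pics
python3 - <<'E'
from cell import bot,camera
import cv2,pickle
s=bot.observe();print(s)
for n in ["top","side","wrist"]:
    c=camera(n);cv2.imwrite(f"pics/{n}0.png",c["image"][:,:,::-1]);pickle.dump(c,open(f"{n}0.pkl","wb"))
    print(n,{k:v for k,v in c.items() if k!="image"})
E
```

```text
{'t': 0.0, 'q': array([-1.39309239e+00,  8.79982567e-02,  1.37224163e+00, -2.21014362e-05,
        1.68361916e+00, -1.03072301e-01]), 'qvel': array([ 4.56845475e-05, -7.98168283e-06, -5.70928463e-04,  1.63508803e-03,
        1.13837869e-04, -1.94106973e-03]), 'joint_efforts': array([-1.31804238e-03, -3.51868343e+01, -3.13277829e+01, -2.57024894e-04,
        1.07525245e-02,  9.62508324e-06]), 'tcp_pos': array([ 0.15232123, -0.52797171,  0.2301219 ]), 'orientation': array([-1.13199864e-03,  9.90161299e-01,  1.39926116e-01, -5.32505860e-05]), 'ft_force': array([-0.65933446,  0.28314085,  0.16306793]), 'moment': array([0.0426592 , 0.00418767, 0.00229846]), 'opening': 0.08534894298851099}
top {'intrinsics': array([[410.1268259 ,   0.        , 257.76152661],
       [  0.        , 410.1268259 , 191.05160657],
       [  0.        ,   0.        ,   1.        ]]), 'position': array([0.5334937 , 0.009186  , 1.03820106]), 'rotation': array([ 0.70913197,  0.03009076, -0.03669183, -0.70347715])}
side {'intrinsics': array([[411.46748089,   0.        , 259.55699482],
       [  0.        , 411.46748089, 191.00488294],
       [  0.        ,   0.        ,   1.        ]]), 'position': array([0.12286732, 0.75482666, 0.596943  ]), 'rotation': array([-0.2701961 , -0.14950623,  0.4761611 ,  0.82335445])}
wrist {'intrinsics': array([[315.49953772,   0.        , 259.85728023],
       [  0.        , 315.49953772, 191.10350585],
       [  0.        ,   0.        ,   1.        ]]), 'mount': array([[-5.42141246e-04,  9.53745001e-01,  3.00616331e-01,
         7.68029531e-02],
       [ 9.99999853e-01,  5.17098010e-04,  1.62870472e-04,
         2.90548252e-04],
       [-1.11208508e-07,  3.00616375e-01, -9.53745141e-01,
        -1.42270404e-01],
       [ 0.00000000e+00,  0.00000000e+00,  0.00000000e+00,
         1.00000000e+00]])}
```

View pics/top0.png

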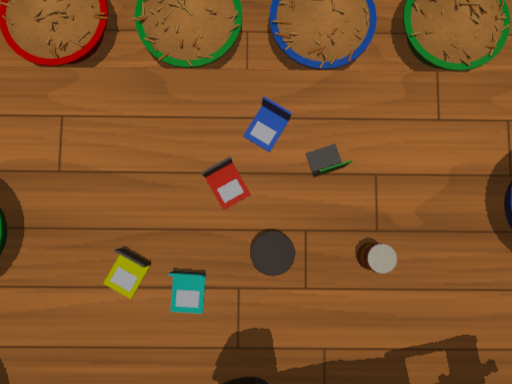

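View pics/side0.png

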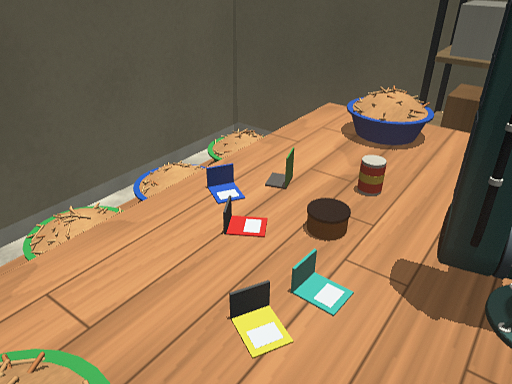

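View pics/wrist0.png

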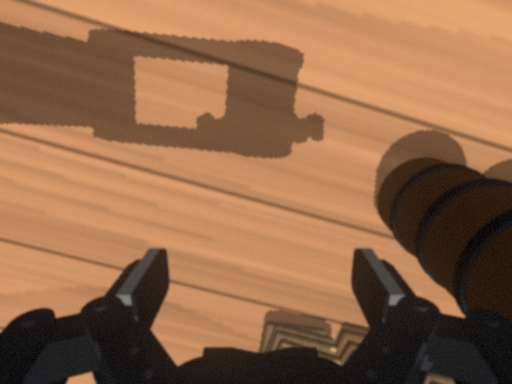

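```bash
cat > h.py <<'E'
import numpy as np,cv2,pickle
from scipy.spatial.transform import Rotation as R
def ray(c,uv,z):
    K=c["intrinsics"];d=np.array([(uv[0]-K[0,2])/K[0,0],-(uv[1]-K[1,2])/K[1,1],-1])
    w,x,y,zz=c["rotation"];d=R.from_quat([x,y,zz,w]).apply(d);p=np.array(c["position"]);return p+d*(z-p[2])/d[2]
def proj(c,P):
    w,x,y,zz=c["rotation"];q=R.from_quat([x,y,zz,w]).inv().apply(np.atleast_2d(P)-c["position"])
    K=c["intrinsics"];return np.c_[K[0,0]*q[:,0]/-q[:,2]+K[0,2],-K[1,1]*q[:,1]/-q[:,2]+K[1,2]]
def mask(im,n):
    h=cv2.cvtColor(im,cv2.COLOR_RGB2HSV);H,S,V=cv2.split(h)
    if n=="yellow": m=(H>24)&(H<36)&(S>200)&(V>90)
    elif n=="red": m=((H<4)|(H>176))&(S>200)&(V>90)
    m=m.astype(np.uint8);k,l,st,_=cv2.connectedComponentsWithStats(m)
    return m,l,st
E
python3 - <<'E'
from h import *
for cam in ["top","side"]:
    c=pickle.load(open(cam+"0.pkl","rb"))
    for n in ["yellow","red"]:
        m,l,st=mask(c["image"],n)
        reg={("top","yellow"):(100,240,155,302),("top","red"):(195,150,255,215),("side","yellow"):(225,280,300,360),("side","red"):(215,195,275,240)}[cam,n]
        mm=np.zeros_like(m);x0,y0,x1,y1=reg;mm[y0:y1,x0:x1]=m[y0:y1,x0:x1]
        hull=cv2.convexHull(cv2.findNonZero(mm))
        ap=cv2.approxPolyDP(hull,4,True)[:,0]
        print(cam,n,mm.sum())
        for a in ap: print(a,ray(c,a,0.004).round(4))
E
python3 - <<'E'
from h import *
c=pickle.load(open("top0.pkl","rb"))["image"][:,:,::-1]
a=cv2.resize(c[235:320,90:215],None,fx=6,fy=6,interpolation=0)
b=cv2.resize(c[140:225,190:300],None,fx=6,fy=6,interpolation=0)
cv2.imwrite("pics/ya.png",a);cv2.imwrite("pics/rb.png",b)
E
```

```text
top yellow 682
[149 266] [0.4423 0.2686 0.004 ]
[131 298] [0.3641 0.3103 0.004 ]
[104 284] [0.3976 0.3781 0.004 ]
[119 255] [0.4688 0.3439 0.004 ]
top red 668
[249 194] [0.6239 0.022  0.004 ]
[223 208] [0.5879 0.0872 0.004 ]
[206 177] [0.6662 0.1315 0.004 ]
[231 163] [0.7028 0.0686 0.004 ]Traceback (most recent call last):
  File "<stdin>", line 8, in <module>
cv2.error: OpenCV(4.12.0) /io/opencv/modules/imgproc/src/convhull.cpp:143: error: (-215:Assertion failed) total >= 0 && (depth == CV_32F || depth == CV_32S) in function 'convexHull'
```

View pics/ya.png

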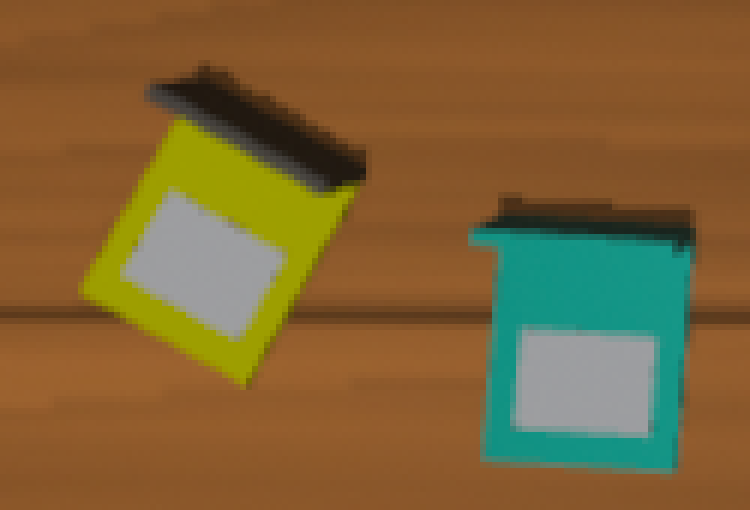

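View pics/rb.png

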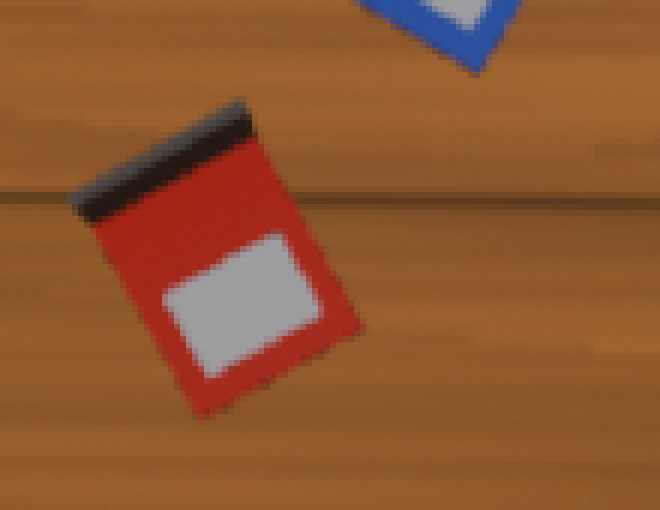

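apply_moves(
  delta_pos=[
    [0.0125,0.038,0],
    [0.0125,0.038,0],
    [0.0125,0.038,0],
    [0.0125,0.038,0],
    [0.0125,0.038,0],
    [0.0125,0.038,0],
    [0.0125,0.038,0],
    [0.0125,0.038,0],
    [0.0125,0.038,0],
    [0.0125,0.038,0],
    [0.0125,0.038,0],
    [0.0125,0.038,0],
    [0.0125,0.038,0],
    [0.0125,0.038,0],
    [0.0125,0.038,0],
    [0.0125,0.038,0],
    [0.0125,0.038,0],
    [0.0125,0.038,0],
    [0.0125,0.038,0],
    [0.0125,0.038,0],
  ],
  angular=[
    [0,0,6.8],
    [0,0,6.8],
    [0,0,6.8],
    [0,0,6.8],
    [0,0,6.8],
    [0,0,6.8],
    [0,0,6.8],
    [0,0,6.8],
    [0,0,6.8],
    [0,0,6.8],
    [0,0,6.8],
    [0,0,6.8],
    [0,0,6.8],
    [0,0,6.8],
    [0,0,6.8],
    [0,0,6.8],
    [0,0,6.8],
    [0,0,6.8],
    [0,0,6.8],
    [0,0,6.8],
  ],
  fingers=1,
)

```text
t: 1.82
tcp_pos: [0.4023, 0.2337, 0.231]
orientation: [0.0, 0.238, 0.971, -0.0]
ft_force: [0.9, -0.3, 0.4]
opening: -0.0003
```

Run:
```python
from h import *
from cell import bot,camera
s=bot.observe();print(s)
q=s["orientation"];print(R.from_quat([q[1],q[2],q[3],q[0]]).as_matrix().round(3))
c=camera("wrist");cv2.imwrite("pics/w1.png",c["image"][:,:,::-1])
```

```text
{'t': 1.8167, 'q': array([ 4.04576931e-01, -1.03011613e-01,  1.56019100e+00, -2.44558884e-04,
        1.68453768e+00, -6.85911029e-01]), 'qvel': array([ 0.81589757,  0.8049152 , -0.7175924 , -0.00971778, -0.10053126,
       -0.5915066 ]), 'joint_efforts': array([ -1.31429929, -29.88975227, -28.71923089,   0.31226674,
         0.20736592,   0.54752938]), 'tcp_pos': array([0.40225471, 0.23372979, 0.23103277]), 'orientation': array([ 2.32969050e-05,  2.37865858e-01,  9.71298005e-01, -1.34485578e-04]), 'ft_force': array([ 0.90760654, -0.26037204,  0.37758025]), 'moment': array([ 0.01744894, -0.05590797,  0.05629788]), 'opening': -0.0002570669603223651}
[[-0.887  0.462 -0.   ]
 [ 0.462  0.887 -0.   ]
 [-0.    -0.    -1.   ]]
```

View pics/w1.png

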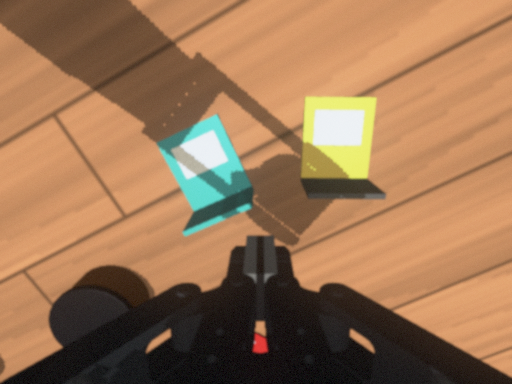

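```bash
cat >> h.py <<'E'
def wray(c,s,uv,z):
    q=s["orientation"];Rt=R.from_quat([q[1],q[2],q[3],q[0]]).as_matrix();M=np.array(c["mount"]);K=c["intrinsics"]
    d=Rt@M[:3,:3]@np.array([(uv[0]-K[0,2])/K[0,0],-(uv[1]-K[1,2])/K[1,1],-1]);p=s["tcp_pos"]+Rt@M[:3,3]
    return p+d*(z-p[2])/d[2]
E
python3 - <<'E'
from h import *
from cell import bot,camera
s=bot.observe()
c=camera("wrist")
m,l,st=mask(c["image"],"yellow")
hull=cv2.convexHull(cv2.findNonZero(m));ap=cv2.approxPolyDP(hull,4,True)[:,0]
print(s["tcp_pos"])
for a in ap: print(a,wray(c,s,a,.004).round(4))
E
```

```text
Traceback (most recent call last):
cv2.error: OpenCV(4.12.0) /io/opencv/modules/imgproc/src/convhull.cpp:143: error: (-215:Assertion failed) total >= 0 && (depth == CV_32F || depth == CV_32S) in function 'convexHull'
```

Run:
```python
from h import *
from cell import bot,camera
s=bot.observe()
c=camera("wrist");im=c["image"]
print(cv2.cvtColor(im,cv2.COLOR_RGB2HSV)[165,330])
h=cv2.cvtColor(im,cv2.COLOR_RGB2HSV)
m=((h[...,0]>24)&(h[...,0]<36)&(h[...,1]>130)).astype(np.uint8)
_,l,st,_=cv2.connectedComponentsWithStats(m);k=1+st[1:,4].argmax();m=(l==k).astype(np.uint8)
hull=cv2.convexHull(cv2.findNonZero(m));ap=cv2.approxPolyDP(hull,4,True)[:,0]
print(s["tcp_pos"])
for a in ap: print(a,wray(c,s,a,.004).round(4))
```

```text
[ 23 149 171]
[0.40258956 0.23590502 0.22951673]
[374  99] [0.3997 0.381  0.004 ]
[365 179] [0.4816 0.3375 0.004 ]
[349 180] [0.4739 0.3198 0.004 ]
[315 149] [0.4206 0.299  0.004 ]
[345 101] [0.3867 0.3514 0.004 ]
```

apply_moves(
  delta_pos=[
    [0.009,0.028,0],
    [0.009,0.028,0],
    [0.008,0.028,0],
    [0,0,-0.035],
    [0,0,-0.035],
    [0,0,-0.035],
    [0,0,-0.03],
    [0,0,-0.025],
    [0,0,-0.02],
    [0,0,0],
    [0,0,0],
    [0,0,0],
  ],
  angular=[
    [0,0,0],
    [0,0,0],
    [0,0,0],
    [0,0,0],
    [0,0,0],
    [0,0,0],
    [0,0,0],
    [0,0,0],
    [0,0,0],
    [0,0,0],
    [0,0,0],
    [0,0,0],
  ],
)

```text
t: 2.97
tcp_pos: [0.4295, 0.3153, 0.0531]
orientation: [0.001, 0.242, 0.97, 0.001]
ft_force: [-0.7, 1.0, -0.1]
opening: 0.0002
```

Run:
```python
from h import *
from cell import bot,camera
s=bot.observe();print(s["tcp_pos"],s["ft_force"])
c=camera("side");cv2.imwrite("pics/s2.png",cv2.resize(c["image"][180:384,150:400,::-1],None,fx=3,fy=3)[:600,:800])
t=camera("top");cv2.imwrite("pics/t2.png",cv2.resize(t["image"][220:384,60:260,::-1],None,fx=3,fy=3)[:600,:800])
P=np.array([[.469,.2995,0],[.38,.345,.004],[.469,.2995,.065]]);print(proj(c,P),proj(t,P))
```

```text
[0.4294959  0.31530426 0.05312677] [-0.69852653  0.99704756 -0.10422902]
[[249.53620693 309.76577091]
 [274.51920158 346.83695926]
 [249.49753151 284.47508391]] [[137.36494999 254.9451358 ]
 [117.14998803 291.3487991 ]
 [129.52033213 256.63291401]]
```

View pics/s2.png

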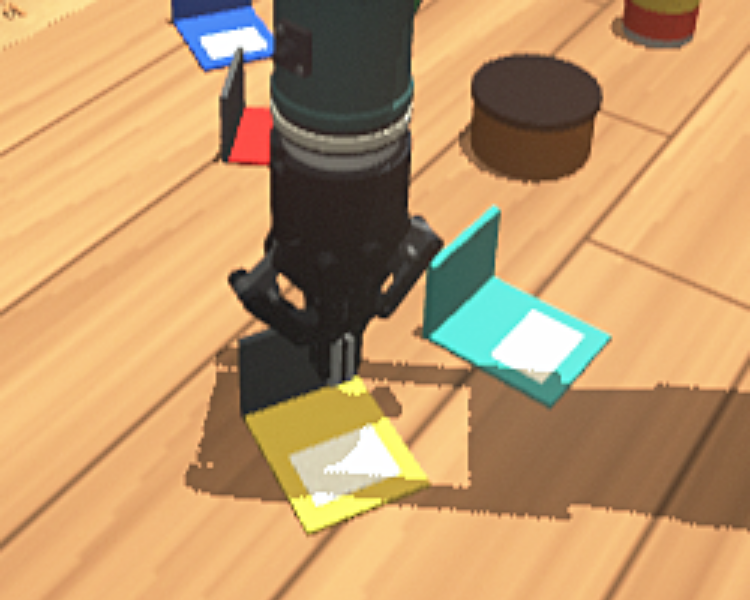

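View pics/t2.png

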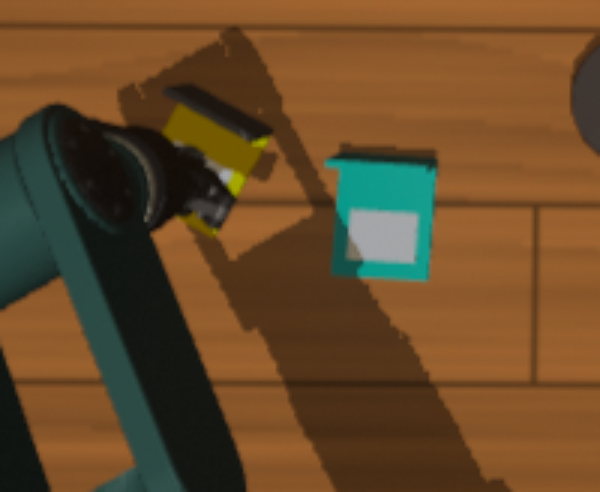

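apply_moves(
  delta_pos=[
    [0.002,0.0036,-0.002],
    [0.0045,-0.0023,0],
    [0.0045,-0.0023,0],
    [0.0045,-0.0023,0],
    [0.0045,-0.0023,0],
    [0.0045,-0.0023,0],
    [0.0045,-0.0023,0],
    [0.0045,-0.0023,0],
    [0.0045,-0.0023,0],
    [0.0045,-0.0023,0],
  ],
  angular=[
    [0,0,0],
    [0,0,0],
    [0,0,0],
    [0,0,0],
    [0,0,0],
    [0,0,0],
    [0,0,0],
    [0,0,0],
    [0,0,0],
    [0,0,0],
  ],
)

```text
t: 3.9
tcp_pos: [0.4714, 0.2981, 0.0493]
orientation: [0.0, 0.241, 0.97, -0.0]
ft_force: [0.1, 0.8, -0.0]
opening: -0.0006
```

Run:
```python
from h import *
from cell import bot,camera
s=bot.observe();print(s["tcp_pos"],s["ft_force"])
c=camera("side");cv2.imwrite("pics/s3.png",cv2.resize(c["image"][180:384,150:400,::-1],None,fx=3,fy=3)[:600,:800])
```

```text
[0.47143257 0.29807695 0.04925706] [ 0.10506654  0.83582249 -0.04036296]
```

View pics/s3.png

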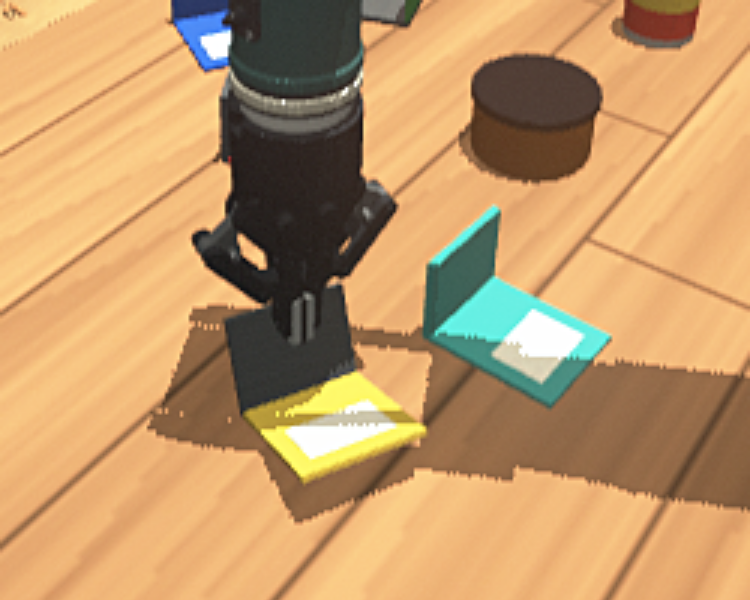

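Tipping works: the plate has swung up about 20° and the heel corner (245,413 in the crop) hasn't moved. I'll continue the push.

apply_moves(
  delta_pos=[
    [0.0045,-0.0023,0],
    [0.0045,-0.0023,0],
    [0.0045,-0.0023,0],
    [0.0045,-0.0023,0],
    [0.0045,-0.0023,0],
    [0.0045,-0.0023,0],
    [0.0045,-0.0023,0],
    [0.0045,-0.0023,0],
    [0.0045,-0.0023,0],
    [0.0,0.0,0],
    [0,0,0],
    [0,0,0],
  ],
  angular=[
    [0,0,0],
    [0,0,0],
    [0,0,0],
    [0,0,0],
    [0,0,0],
    [0,0,0],
    [0,0,0],
    [0,0,0],
    [0,0,0],
    [0,0,0],
    [0,0,0],
    [0,0,0],
  ],
)

```text
t: 4.95
tcp_pos: [0.5112, 0.2777, 0.0493]
orientation: [-0.0, 0.241, 0.97, 0.0]
ft_force: [0.4, -0.0, 0.6]
opening: 0.0001
```

Run:
```python
from h import *
from cell import bot,camera
s=bot.observe();print(s["tcp_pos"],s["ft_force"])
c=camera("side");cv2.imwrite("pics/s4.png",cv2.resize(c["image"][180:384,150:400,::-1],None,fx=3,fy=3)[:600,:800])
```

```text
[0.51124986 0.27774893 0.04925335] [ 0.40247154 -0.04380714  0.60869786]
```

View pics/s4.png

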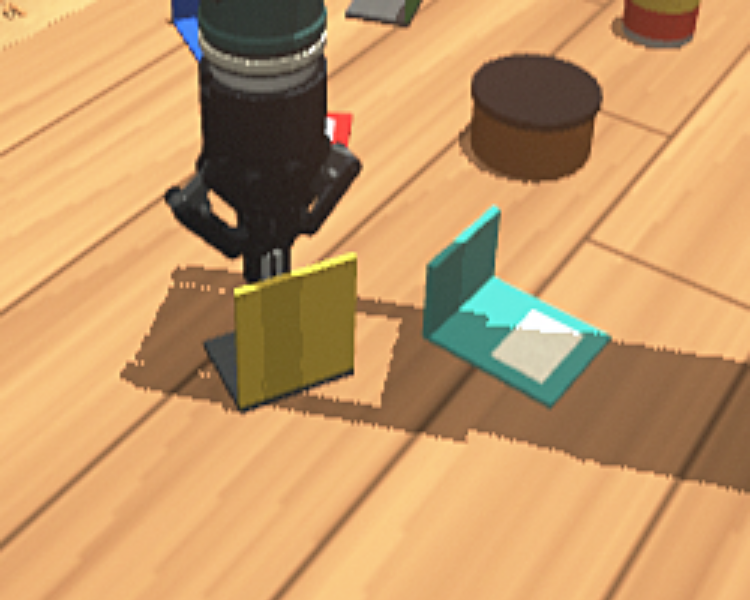

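apply_moves(
  delta_pos=[
    [0,0,0.015],
    [0,0,0.03],
    [0,0,0.035],
    [0,0,0.035],
    [0,0,0.035],
    [0,0,0.03],
    [0.0158,-0.0218,0],
    [0.0158,-0.0218,0],
    [0.0158,-0.0218,0],
    [0.0158,-0.0218,0],
    [0.0158,-0.0218,0],
    [0.0158,-0.0218,0],
    [0.0158,-0.0218,0],
    [0.0158,-0.0218,0],
    [0.0158,-0.0218,0],
    [0,0,0],
    [0,0,0],
    [0,0,0],
  ],
  angular=[
    [0,0,0],
    [0,0,0],
    [0,0,0],
    [0,0,0],
    [0,0,0],
    [0,0,0],
    [0,0,6.3],
    [0,0,6.3],
    [0,0,6.3],
    [0,0,6.3],
    [0,0,6.3],
    [0,0,6.3],
    [0,0,6.3],
    [0,0,6.3],
    [0,0,6.3],
    [0,0,0],
    [0,0,0],
    [0,0,0],
  ],
)

```text
t: 6.5
tcp_pos: [0.6532, 0.082, 0.2291]
orientation: [-0.0, -0.248, 0.969, 0.0]
ft_force: [0.0, -0.2, -0.4]
opening: 0.0003
```

Run:
```python
from h import *
from cell import bot,camera
s=bot.observe();print(s["tcp_pos"],s["ft_force"],s["q"])
q=s["orientation"];print(R.from_quat([q[1],q[2],q[3],q[0]]).as_matrix().round(3))
c=camera("side");cv2.imwrite("pics/s5.png",c["image"][:,:,::-1])
c=camera("wrist");im=c["image"];cv2.imwrite("pics/w5.png",im[:,:,::-1])
h=cv2.cvtColor(im,cv2.COLOR_RGB2HSV)
m=(((h[...,0]<6)|(h[...,0]>174))&(h[...,1]>170)&(h[...,2]>60)).astype(np.uint8)
m[300:]=0
_,l,st,_=cv2.connectedComponentsWithStats(m);k=1+st[1:,4].argmax();m=(l==k).astype(np.uint8)
hull=cv2.convexHull(cv2.findNonZero(m));ap=cv2.approxPolyDP(hull,5,True)[:,0]
for a in ap: print(a,wray(c,s,a,.004).round(4))
```

```text
[0.65322934 0.08203352 0.22913089] [ 0.02900867 -0.18782288 -0.35598584] [ 3.84738070e-02  3.33175822e-01  1.08388593e+00  7.68994568e-04
  1.72535555e+00 -2.03395661e+00]
[[-0.877 -0.481 -0.001]
 [-0.481  0.877  0.001]
 [ 0.     0.001 -1.   ]]
[291 187] [0.6645 0.1313 0.004 ]
[229 188] [0.7019 0.0658 0.004 ]
[228 153] [0.6641 0.0452 0.004 ]
[287 161] [0.639  0.1109 0.004 ]
```

View pics/s5.png

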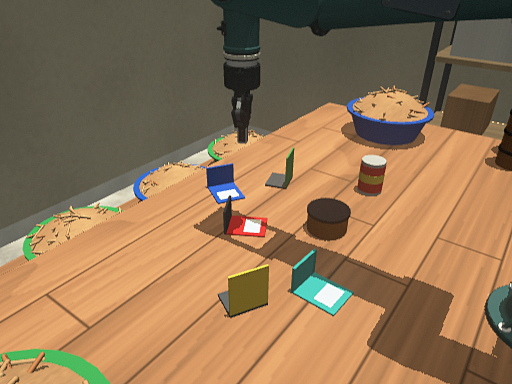

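View pics/w5.png

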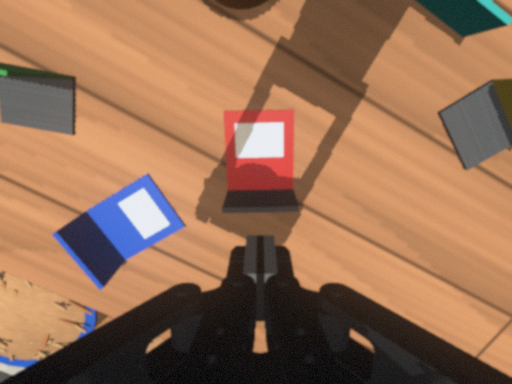

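apply_moves(
  delta_pos=[
    [0,0,-0.035],
    [0,0,-0.035],
    [0,0,-0.035],
    [0,0,-0.03],
    [0,0,-0.025],
    [0,0,-0.019],
    [0,0,0],
    [0,0,0],
    [0,0,0],
  ],
  angular=[
    [0,0,0],
    [0,0,0],
    [0,0,0],
    [0,0,0],
    [0,0,0],
    [0,0,0],
    [0,0,0],
    [0,0,0],
    [0,0,0],
  ],
)

```text
t: 7.35
tcp_pos: [0.6545, 0.0823, 0.0524]
orientation: [0.002, -0.249, 0.968, -0.0]
ft_force: [1.2, 1.3, -0.1]
opening: -0.0001
```

Run:
```python
from h import *
from cell import bot,camera
s=bot.observe();print(s["tcp_pos"],s["ft_force"])
c=camera("side");cv2.imwrite("pics/s6.png",cv2.resize(c["image"][150:270,180:330,::-1],None,fx=5,fy=5)[:600,:800])
```

```text
[0.65450825 0.08230911 0.05243635] [ 1.15496205  1.28648268 -0.09546835]
```

View pics/s6.png

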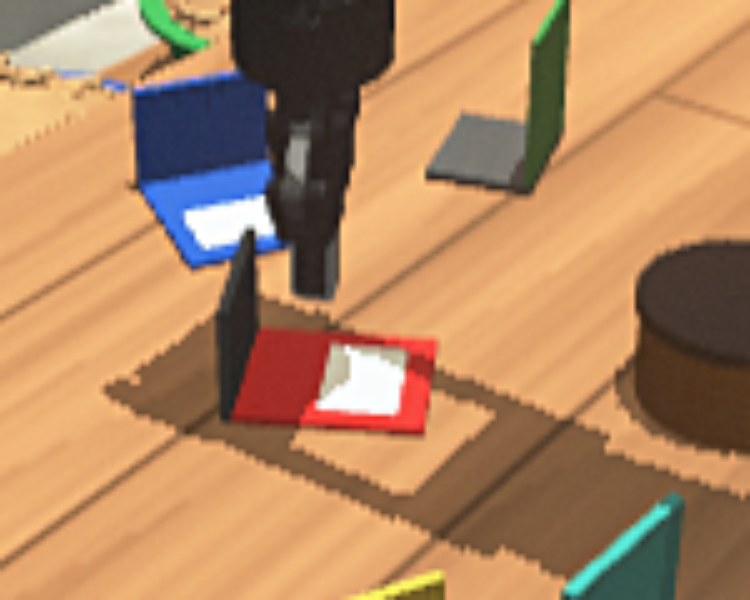

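Good: fingertip behind the red foot, nothing touched. Now push along (0.875, 0.485), 90 mm.

apply_moves(
  delta_pos=[
    [0,0,-0.002],
    [0.0044,0.0024,0],
    [0.0044,0.0024,0],
    [0.0044,0.0024,0],
    [0.0044,0.0024,0],
    [0.0044,0.0024,0],
    [0.0044,0.0024,0],
    [0.0044,0.0024,0],
    [0.0044,0.0024,0],
    [0.0044,0.0024,0],
  ],
  angular=[
    [0,0,0],
    [0,0,0],
    [0,0,0],
    [0,0,0],
    [0,0,0],
    [0,0,0],
    [0,0,0],
    [0,0,0],
    [0,0,0],
    [0,0,0],
  ],
)

```text
t: 8.23
tcp_pos: [0.6937, 0.1034, 0.0482]
orientation: [-0.0, -0.249, 0.969, 0.0]
ft_force: [-1.2, 0.1, -0.5]
opening: -0.0001
```

Run:
```python
from h import *
from cell import bot,camera
s=bot.observe();print(s["tcp_pos"],s["ft_force"])
c=camera("side");cv2.imwrite("pics/s7.png",cv2.resize(c["image"][150:270,180:330,::-1],None,fx=5,fy=5)[:600,:800])
```

```text
[0.69368388 0.10340108 0.04816707] [-1.21360192  0.09578064 -0.49440451]
```

View pics/s7.png

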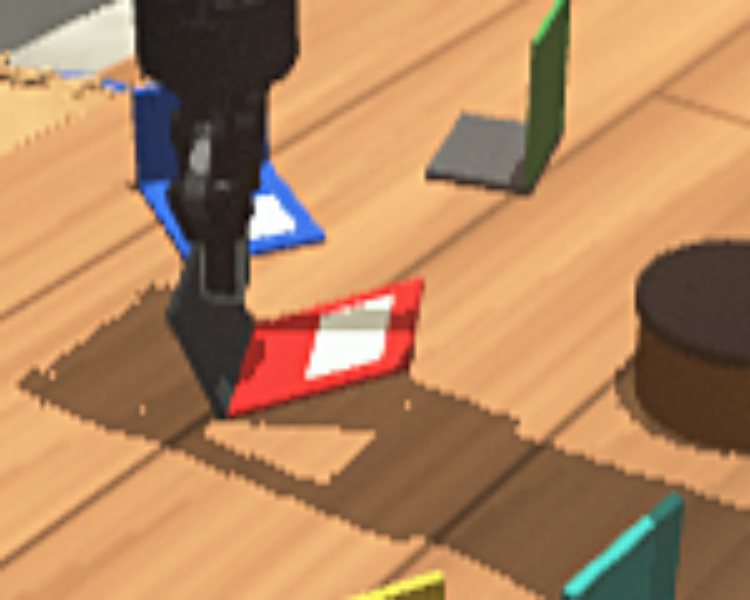

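apply_moves(
  delta_pos=[
    [0.0044,0.0024,0],
    [0.0044,0.0024,0],
    [0.0044,0.0024,0],
    [0.0044,0.0024,0],
    [0.0044,0.0024,0],
    [0.0044,0.0024,0],
    [0.0044,0.0024,0],
    [0.0044,0.0024,0],
    [0.0044,0.0024,0],
    [0,0,0],
    [0,0,0],
    [0,0,0],
  ],
  angular=[
    [0,0,0],
    [0,0,0],
    [0,0,0],
    [0,0,0],
    [0,0,0],
    [0,0,0],
    [0,0,0],
    [0,0,0],
    [0,0,0],
    [0,0,0],
    [0,0,0],
    [0,0,0],
  ],
)

```text
t: 9.28
tcp_pos: [0.7327, 0.1247, 0.0482]
orientation: [-0.0, -0.249, 0.969, 0.0]
ft_force: [0.1, 0.5, -0.3]
opening: -0.0001
```

Run:
```python
from h import *
from cell import bot,camera
s=bot.observe();print(s["tcp_pos"],s["ft_force"])
c=camera("side");cv2.imwrite("pics/s8.png",cv2.resize(c["image"][150:270,180:330,::-1],None,fx=5,fy=5)[:600,:800])
```

```text
[0.73270509 0.12467658 0.04824497] [ 0.140475    0.48232231 -0.29770755]
```

View pics/s8.png

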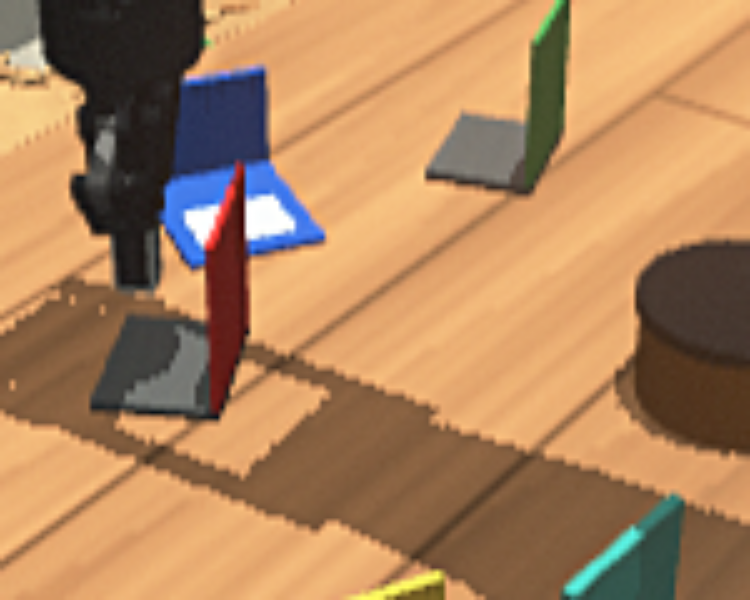

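apply_moves(
  delta_pos=[
    [0,0,0.015],
    [0,0,0.03],
    [0,0,0.035],
    [0,0,0.035],
    [0,0,0.03],
    [0,0,0],
    [0,0,0],
    [0,0,0],
    [0,0,0],
  ],
  angular=[
    [0,0,0],
    [0,0,0],
    [0,0,0],
    [0,0,0],
    [0,0,0],
    [0,0,0],
    [0,0,0],
    [0,0,0],
    [0,0,0],
  ],
)

```text
t: 10.08
tcp_pos: [0.7318, 0.1245, 0.1907]
orientation: [-0.002, -0.249, 0.969, 0.0]
ft_force: [-0.4, 0.1, -0.5]
opening: 0.0002
```

Run:
```python
from h import *
from cell import bot,camera
s=bot.observe();print(s["tcp_pos"],s["ft_force"])
c=camera("side");cv2.imwrite("pics/s9.png",c["image"][:,:,::-1])
c=camera("top");cv2.imwrite("pics/t9.png",c["image"][:,:,::-1])
```

```text
[0.73183445 0.12452847 0.19067096] [-0.36155564  0.08065142 -0.52501766]
```

View pics/s9.png

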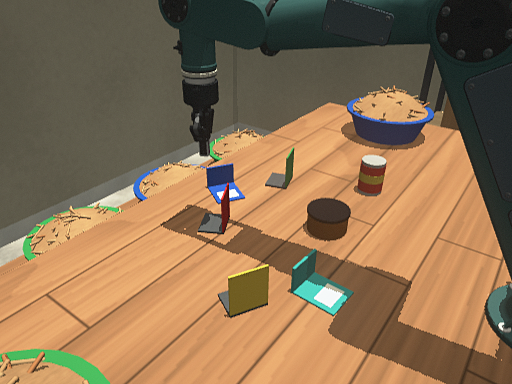

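View pics/t9.png

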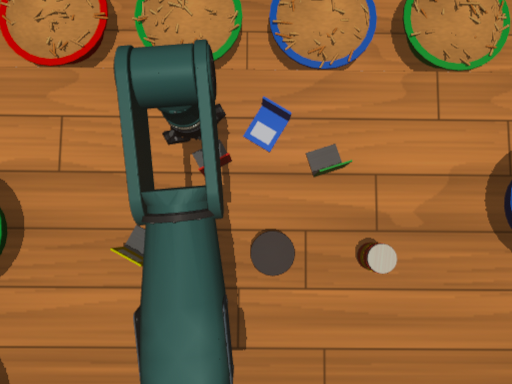

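Both stands are upright on their spots, the arm is clear, and the other objects haven't moved.

```bash
python3 -c "
from cell import order
print(order.close_job())"
```

```text
the job is handed in; nothing more can be done
None
```

I stood the yellow stand up first, then the red one, by pushing the raised foot with the shut fingertips about 50 mm above the counter. The finger went on about 45 mm past each heel before I lifted it straight up. I handed the job in at about 10 s of the 45 s allowed.

- **Result:** the last side picture shows both stands upright on their feet, with their heels where they lay as far as the pictures show. The robot was clear of everything, with the fingertips at 0.19 m.
- **Other objects:** the green stand, tin, tub and blue look-alike appear where they were in both last pictures. The turquoise one does in the side picture; the arm hid it from above.
- **Forces:** the readings I took at the end of each move were never above about 2 N. I did not read the force during the moves.
- **Disagreements:** two estimates of the red heel, from the top and wrist cameras, differed by about 4 mm, which did not affect the push. In the last top picture the arm hid parts of both stands, so for them I relied on the side picture.

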